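# Fit a new cell in the kitchen clock

### The job

The wall clock lies face down with its cell holder open: fit the loose cell in the holder. Put the flat end in against the spring contact, push it back just until the button end clears the catch, then press that end down until the cell lies flat in the holder and the catch holds it. Work gently, by feel: do not jam the spring contact hard against its stop or strain the holder or the clock. Leave the other things where they are.

Things in the scene. Friction and masses are not known exactly. Their poses are not given: they have to be found in the camera images.
- clock: Round wall clock fixed face down on the worktop: 250 mm across, steel rim 28 mm high, white back panel at z = 20 mm. Origin: centre of its underside, z up. Mid-panel: black movement box 52 x 52 mm, top at 34 mm, its wheel at 38 mm. The black cell holder lies along the clock's x at y = +66 mm, clamped in long slots: it sits up to 9 mm off its nominal place along x, not measured.
- bay (a point): Nominal middle of the seated cell, on its axis, 29.2 mm above the worktop; axes as the clock's, x along the holder to the catch end. Floor 7.25 mm below. Fixed to the clock, so the real holder is up to 9 mm off along x (all three holder points alike). Side rails 9 mm high, 20 mm apart, from x = -40 to -19 and 13.5 to 25 mm; between them the sides are open down to the 24 mm wide floor plate.
- spring_face (a point): Nominal point on the free face of the spring contact, level with the bay point, 21 mm from it to -x: an upright steel plate on a coil, 13 mm wide, from 1.5 to 18.5 mm above the floor. It pushes with 1.5 N at first and 0.8 N more per mm, up to 11.1 N at its rigid stop 12 mm back (-x). End wall 19 mm behind it, 18 mm high. A cell in place pushes it back 4 mm. Axes as the clock's.
- catch (a point): Nominal middle of the catch's free edge, underside, 20.5 mm from the bay point to +x and 17 mm above the floor. The catch is a ledge 18 mm wide on the upright end wall, reaching 4.5 mm from it towards the spring; its top slopes from 19 up to 21 mm above the floor. The wall, 3.5 mm thick, bears the fixed contact, face at bay x = 25 mm. A seated cell lies under the ledge, button on that contact.
- cell: The loose cell, white sleeve with steel ends: 14.5 mm diameter, 50 mm long with its button (button 5.5 mm diameter, 2 mm high). Weighs about 24 g. It starts lying on the worktop to the robot's right. Origin: middle of its length, on its axis; x along the axis towards the button end.
- cell_button (a point): Centre of the tip of the cell's button, 25 mm from its origin along its x.
- cell_flat (a point): Centre of the cell's flat end, 25 mm from its origin against its x.
- tea_box: Bystander: cardboard tea box 68 x 122 x 77 mm, origin at the centre of its underside.
- tin_beans: Bystander: tin 75 mm in diameter, 58 mm high, origin at the centre of its underside.
- peeler: Bystander: green-handled peeler lying flat, 170 x 25 x 18 mm along its x, origin at the centre of its underside.
- mug_grey: Bystander: orange mug 81 mm across, 101 mm high, origin at the centre of its underside.
Mind the look-alikes: they are no part of the job. There is more than one size of the cell; the job needs the smaller.

How it is judged:
By the outcome, as a careful person would: the job done as asked, in the order asked, and still so for the second after the job is handed in, with the robot touching nothing.
It also fails if it takes over 67 s, if anything falls off the work surface, if the arm or the gripper's body presses on something with over 40 N, if the wrist force passes 120 N, or if a joint passes its speed limit or range.

### The arm

A 6-joint arm with a two-finger parallel gripper is mounted at the origin on a cart in front of the work surface, level with it; the furniture and walls round the work are solid. World frame = base frame: x ahead of the robot, y to its left, z up, the work surface at z = 0. Lengths are in m, angles in rad, forces in N, time in s.
With the tool pointing down it reaches from about 0.3 to 0.875 m from the base axis. Payload 6.4 kg.
Tool frame: the origin (TCP) lies at the very end of the fingers, on their centre line; the grasp point (between the pads) lies 19 mm behind it; z points along the fingers, y is the line along which they close (so a half turn about z gives the same grasp; the last joint's range is limited). The gripper opens to 85 mm and grips with 20 to 120 N. Pads are 22 mm wide; open, the fingers measure 114 mm over their backs; the gripper's body (76 mm by 85 mm) begins 54 mm behind the grasp point. The pads swing forward as they close: fully open they stand 13 mm farther back than shut.
Start: joints at [1.002, 0.181, 1.607, -0, 1.354, -0.206], TCP at [0.204, 0.538, 0.199] pointing down, gripper open.
Joint ranges: [-2.99, 2.99], [-0.89, 2.07], [0.3, 2.58], [-1.14, 4.28], [0, 2.63], [-3.12, 3.12]. Speed limits (rad/s): [2.57, 2.57, 3.01, 3.14, 3.14, 3.14].

### API

Orientations are given as a unit quaternion [w, x, y, z].
In Python, from bench import ctrl gives the robot as it stands.
- The arm moves only by the tool jog_arm, never from a script. Its argument "series" is a list that holds one entry, the list of rows, each a list of 7 numbers: the shift along the tool's x, y, z in mm, then the turn, a rotation vector about the tool's x, y, z in rad, then the finger opening in mm, from 0 to 85.4. In form: [[[tx, ty, tz, rx, ry, rz, gripper], ...]]. A call has exactly 10 rows; each row shifts and turns the commanded pose from where the row before left it, along the tool's axes as they then stand; what a row does not reach is not made up. A row lasts 1/10 s, in which the tool goes at most 50 mm and 8.59 degrees, less where a joint would pass 70% of its speed; a pose out of reach is approached as far as the arm can. A call with a gripper value outside its range is refused whole. The fingers move at their own pace and stop on an object; the grip force is fixed at half the most. Time passes only in rows, so rows that do not move let the fingers close, or fill a call up. It gives the time, the measured TCP pose, the force, the opening and the grip force at its end, in the units of the state.
- ctrl.get_obs(): the state, without advancing time (a new reading comes with each control period).
- ctrl.camera(name): name is "scene" or "top"; returns a dict with "frame" (384x512x3 uint8, blue, green, red), "z_map" (384x512 float32, m along the optical axis (not along the pixel's ray), 0 where there is no reading), "fx", "fy", "cx", "cy" (pixels), "xyz" and "rotation" of the camera in the world. Camera axes: x right, y down, z forward; pixel columns grow to the right and rows downward; lengths in m; the calibration is good to about 2 mm. A picture is of the moment at which its call begins.
- ctrl.hand_in(): hands the job in; it is judged then, once.
The state is a dict: "time_s": time; "q": joint angles; "dq": joint speeds; "joint_efforts": joint torques, N m; "eef_pos": TCP position; "eef_rot": TCP orientation; "wrist_force": force on the tool from outside, world axes, zero at the start; "torque": the same for the moment, N m; "opening": opening from 0.0 (shut) to 1.0 (fully open); "grasp_force": force on a finger pad.
Only numpy, scipy, OpenCV 4.12 (cv2) and the standard library are available. Lean on these libraries where they do the work, as an engineer would, in place of code of your own. Each camera call takes 0.05 s, during which the arm holds its last target. There are 200 camera calls.

## Working session

There is one attempt and no reset: what is moved stays moved. The work goes in short steps, Python scripts to look and compute and a tool call to move; the robot and the scene stay as the last step left them, time stands still between calls to the robot, and variables do not carry over. Pictures are saved under pics/ and viewed, at most 10 in all, crops included, and the job is handed in when it is done.

Besides the shell and the picture viewer there is one more tool, called after "Request:" by a JSON object that holds its "name" and its "arguments". jog_arm: Moves the arm, as the interface text tells. Its arguments: {"type":"object","properties":{"series":{"type":"array"}},"required":["series"]}

```bash
ls; mkdir -p pics
cat > h.py <<'E'
import numpy as np, cv2
from bench import ctrl
def pts(c):
    z=c["z_map"]; v,u=np.mgrid[:z.shape[0],:z.shape[1]]
    p=np.stack([(u-c["cx"])/c["fx"]*z,(v-c["cy"])/c["fy"]*z,z],-1)
    R=np.array(c["rotation"]); 
    return p@R.T+np.array(c["xyz"])
E
python3 - <<'E'
from h import *
for n in("scene","top"):
    c=ctrl.camera(n); np.savez(f"{n}0.npz",**c)
    print(n,c["fx"],c["cx"],c["cy"],c["xyz"],np.round(c["rotation"],3).tolist())
    cv2.imwrite(f"pics/{n}0.png",c["frame"])
print(ctrl.get_obs())
E
```

```text
pics
scene 375.6354800082843 257.0966999122297 191.21587861595876 [0.43067303 0.30446335 0.78377889] [0.054, -0.182, 0.947, -0.259]
top 480.5981346005186 253.34343236473202 190.56066783005107 [ 0.31296309 -0.11241728  1.39159505] [-0.074, 0.728, -0.678, 0.07]
{'time_s': 0.1, 'q': array([ 1.00170832e+00,  1.81452652e-01,  1.60790767e+00,  6.47568058e-06,
        1.35380197e+00, -2.06296424e-01]), 'dq': array([-0.00034434,  0.00043336, -0.00140604,  0.00066698,  0.00077979,
       -0.00057473]), 'joint_efforts': array([ 1.50928868e-04, -4.45878339e+01, -3.52240920e+01, -2.60384259e-04,
        4.12705878e-03,  1.87330693e-05]), 'eef_pos': array([0.20373919, 0.53711258, 0.19858237]), 'eef_rot': array([-2.99629447e-04,  1.80403270e-01,  9.83592418e-01, -7.25376725e-04]), 'wrist_force': array([ 0.45310125, -0.77462711,  0.22864863]), 'torque': array([-0.02934096, -0.00012945,  0.00836238]), 'grasp_force': 0.0, 'opening': 0.998092954088661}
```

```bash
sed -i 's/R=np.array(c\["rotation"\]); /q=np.array(c["rotation"]); R=Rot.from_quat(q[[1,2,3,0]]).as_matrix()/; 2a from scipy.spatial.transform import Rotation as Rot' h.py
python3 - <<'E'
from h import *
for n in("scene","top"):
    c=np.load(f"{n}0.npz"); P=pts(c); print(n,P[::60,::80].round(3).tolist()[3])
a=np.vstack([cv2.imread("pics/scene0.png")]);cv2.imwrite("pics/scene1.png",cv2.resize(a,(800,600),interpolation=cv2.INTER_CUBIC))
a=cv2.imread("pics/top0.png");cv2.imwrite("pics/top1.png",cv2.resize(a,(800,600),interpolation=cv2.INTER_CUBIC))
E
```

```text
scene [[0.759, 0.211, 0.456], [0.849, 0.097, 0.236], [0.845, -0.066, -0.001], [0.66, -0.138, 0.001], [0.477, -0.213, -0.002], [0.258, -0.439, -0.207], [0.073, -0.438, -0.098]]
top [[0.582, 0.668, -0.013], [0.626, 0.481, -0.15], [0.612, 0.185, 0.005], [0.628, -0.051, 0.004], [0.629, -0.279, 0.073], [0.59, -0.439, 0.291], [0.497, -0.438, 0.693]]
```

View pics/scene1.png

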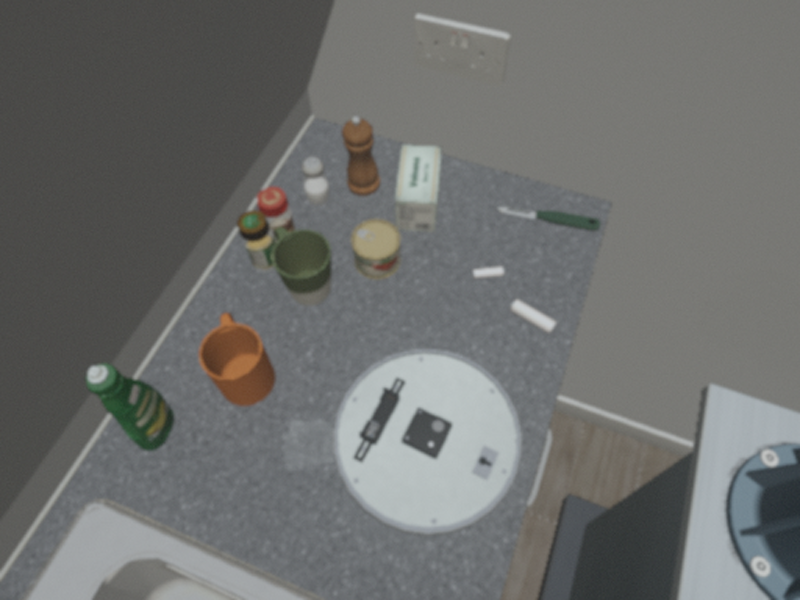

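View pics/top1.png

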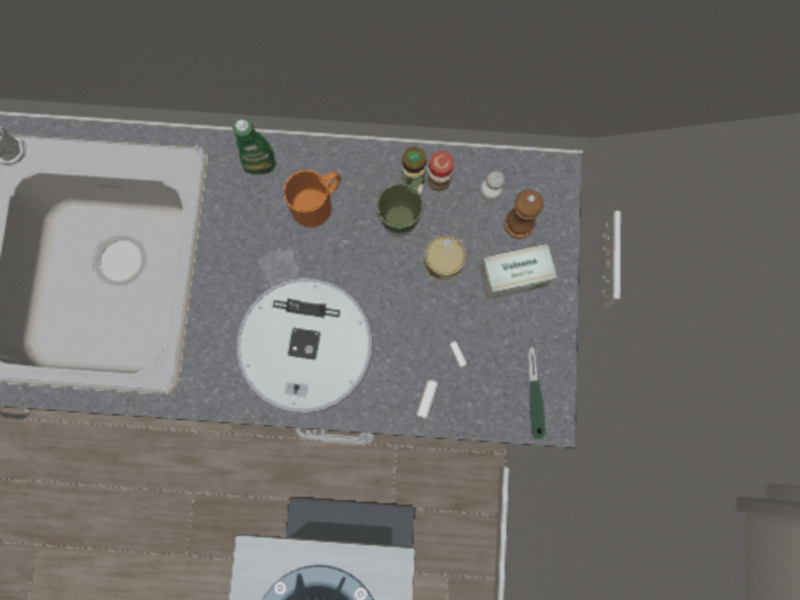

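Two white cells. In the scene view (800x600), the small one is at (488,272) and the large one at (533,316). In the top view they are at (458,354) and (427,398). The small one fits the description. I'll confirm that in a crop.

Run:
```python
from h import *
fs=[ctrl.camera("scene")["frame"].astype(float) for _ in range(4)]
s=np.mean(fs,0).astype(np.uint8); cv2.imwrite("pics/smean.png",s)
a=cv2.resize(s[160:220,295:360],(400,369),interpolation=cv2.INTER_CUBIC)
b=cv2.resize(s[235:300,220:285],(400,400),interpolation=cv2.INTER_CUBIC)[:369]
cv2.imwrite("pics/crop1.png",cv2.convertScaleAbs(np.hstack([a,b]),alpha=1.2))
for n in("scene","top"):
    c=np.load(f"{n}0.npz"); P=pts(c); f=c["frame"].astype(int)
    ok=(P[...,2]>-.01)&(P[...,2]<.05)&(P[...,0]>.25)&(P[...,0]<.8)
    w=((f.min(-1)>140)&ok).astype(np.uint8)
    k,l,st,ce=cv2.connectedComponentsWithStats(w)
    for i in range(1,k):
        if st[i,4]>15:
            m=l==i; Q=P[m]; mu=Q.mean(0); U,S,V=np.linalg.svd((Q-mu)[:,:2],full_matrices=False)
            t=(Q-mu)[:,:2]@V[0]; print(n,st[i],ce[i].round(1),"mean",mu.round(4),"zmax",np.percentile(Q[:,2],90).round(4),"dir",V[0].round(3),"len",np.ptp(t).round(4))
    # panel heights
```

```text
scene [320 133  23   7  57] [331.3 136.1] mean [ 0.4896 -0.3525  0.0026] zmax 0.0049 dir [-0.997 -0.077] len 0.0584
scene [303 170  20   8 117] [312.4 173.6] mean [ 0.4994 -0.216   0.0098] zmax 0.0139 dir [0.859 0.513] len 0.0485
scene [327 192  29  20 250] [341.  201.4] mean [ 0.4134 -0.1623  0.0159] zmax 0.0208 dir [-0.958  0.288] len 0.0746
scene [ 214  224  119  117 9426] [274.6 283.3] mean [0.4897 0.0756 0.0198] zmax 0.022 dir [0.112 0.994] len 0.2432
scene [  57  333  138   51 1948] [123.5 361.1] mean [0.7059 0.3214 0.0037] zmax 0.0058 dir [-0.994 -0.109] len 0.2449
top [  0 109  23  52 347] [  5.1 123.7] mean [0.7529 0.6731 0.005 ] zmax 0.0088 dir [-0.998  0.059] len 0.162
top [   0  116  129  136 2613] [ 86.4 208.5] mean [0.5138 0.3895 0.0052] zmax 0.0091 dir [-0.859  0.512] len 0.5136
top [ 152  178   86   86 5068] [194.2 221.8] mean [0.4931 0.0702 0.0209] zmax 0.0258 dir [ 0.009 -1.   ] len 0.2468
top [288 218  11  17  85] [292.9 226.2] mean [ 0.5011 -0.2141  0.0121] zmax 0.0167 dir [-0.887 -0.461] len 0.049
top [338 222   6  22  72] [340.4 233.2] mean [ 0.4914 -0.3531  0.0034] zmax 0.0068 dir [-0.995 -0.095] len 0.0608
top [267 243  13  25 170] [273.  254.8] mean [ 0.4146 -0.1616  0.0183] zmax 0.0227 dir [-0.97   0.242] len 0.071
```

View pics/crop1.png

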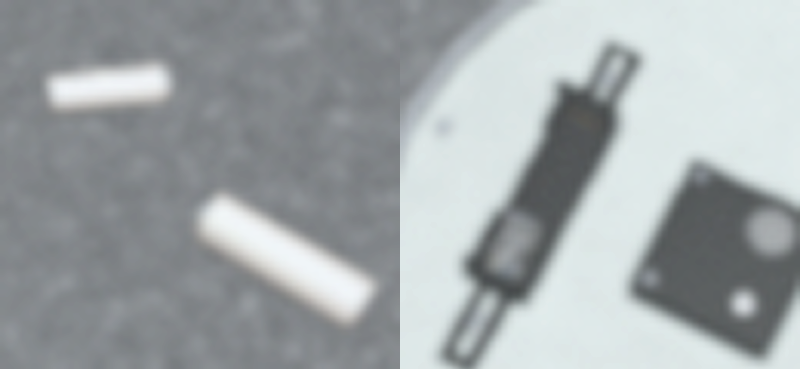

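The crop shows the small cell at crop (110,87), whose button end I can't tell yet, and the big cell at (285,258). The holder runs from the bright spring at (515,240) to the catch end at about (585,100). Next I'll rectify both views onto known planes for metric measurement.

```bash
cat >> h.py <<'E'
def rect(c,f,z,x0,x1,y0,y1,s):
    """metric image: row 0 = x1 (far), col 0 = y1 (left), s px per m, on plane z"""
    X,Y=np.meshgrid(np.arange(x1,x0,-1/s),np.arange(y1,y0,-1/s),indexing="ij")
    q=np.array(c["rotation"]);R=Rot.from_quat(q[[1,2,3,0]]).as_matrix()
    p=(np.stack([X,Y,np.full_like(X,z)],-1)-np.array(c["xyz"]))@R
    u=p[...,0]/p[...,2]*c["fx"]+c["cx"]; v=p[...,1]/p[...,2]*c["fy"]+c["cy"]
    return cv2.remap(f,u.astype(np.float32),v.astype(np.float32),cv2.INTER_CUBIC)
def mean(n,k=6):
    cs=[ctrl.camera(n) for _ in range(k)]; return cs[0],np.mean([c["frame"] for c in cs],0).astype(np.float32)
E
python3 - <<'E'
from h import *
from scipy.optimize import least_squares
out=[]
for n in("scene","top"):
    c,f=mean(n,6); np.savez(n+"m.npz",f=f)
    g=rect(c,f,.028,.33,.65,-.08,.24,2000.).mean(-1); g=cv2.GaussianBlur(g,(0,0),3)
    cx,cy=.49,.073
    for it in range(3):
        E=[]
        for a in np.linspace(0,2*np.pi,240,endpoint=False):
            r=np.arange(.118,.134,.00025)
            u=(.24-(cy+r*np.sin(a)))*2000; v=(.65-(cx+r*np.cos(a)))*2000
            p=cv2.remap(g,u.astype(np.float32)[None],v.astype(np.float32)[None],1)[0]
            d=np.gradient(p); i=d.argmin()
            if 2<i<len(r)-3: E.append((cx+r[i]*np.cos(a),cy+r[i]*np.sin(a)))
        E=np.array(E)
        s=least_squares(lambda t:np.hypot(E[:,0]-t[0],E[:,1]-t[1])-t[2],[cx,cy,.125],loss="soft_l1",f_scale=.001)
        cx,cy=s.x[:2]
    print(n,"clock",s.x.round(4),len(E),np.median(abs(s.fun)))
    # movement box top z=.034
    b=rect(c,f,.034,.33,.65,-.08,.24,2000.).mean(-1)
    m=(b<110).astype(np.uint8); k,l,st,ce=cv2.connectedComponentsWithStats(m)
    for i in range(1,k):
        if 1500<st[i,4]<60000: 
            cn=max(cv2.findContours((l==i).astype(np.uint8),0,2)[0],key=cv2.contourArea);q=cv2.minAreaRect(cn)
            print(n,st[i,4],"xy",.65-q[0][1]/2000,.24-q[0][0]/2000,"size mm",np.array(q[1])/2,q[2])
    H=rect(c,f,.022,.525,.595,.0,.15,5000.)[:, :]
    out.append(cv2.resize(H,(750,350))[25:300])
    C=rect(c,f,.00725,.47,.53,-.25,-.18,10000.)
    out2=cv2.resize(C,(400,343)); np.save(n+"c.npy",out2)
cv2.imwrite("pics/hold.png",np.clip(np.vstack(out)*1.6,0,255).astype(np.uint8))
cv2.imwrite("pics/cell.png",np.clip(np.hstack([np.load("scenec.npy"),np.load("topc.npy")]),0,255).astype(np.uint8))
E
```

```text
scene clock [0.4934 0.073  0.1203] 195 0.0009742466093902447
scene 2879 xy 0.62775 0.22249999999999998 size mm [44.5 35. ] 90.0
scene 2479 xy 0.6233407554626466 0.19879965591430662 size mm [26.97995186 62.02906036] 24.443954467773438
scene 6166 xy 0.5624847640991211 0.08129589843749999 size mm [108.77958679  23.72507095] 4.2678937911987305
scene 8598 xy 0.49604559326171876 0.07059265136718748 size mm [50.65803528 49.239151  ] 4.39870548248291
scene 8572 xy 0.36350000000000005 0.19774999999999998 size mm [84.5 66. ] 0.0
scene 11676 xy 0.35050000000000003 0.06924999999999998 size mm [ 40.  199.5] 90.0
top clock [0.4976 0.0697 0.1232] 231 0.0003171006160058859
top 7411 xy 0.5631182403564453 0.07103134155273436 size mm [121.90338898  24.0236702 ] 4.692862510681152
top 9022 xy 0.49725065612792974 0.0692574005126953 size mm [50.92308044 51.39878845] 5.11731481552124
top 8832 xy 0.34325003051757813 0.15225 size mm [ 25.49999619 175.49996948] 90.0
top 1814 xy 0.34450000000000003 -0.016749999999999987 size mm [65.5  9. ] 0.0
```

View pics/hold.png

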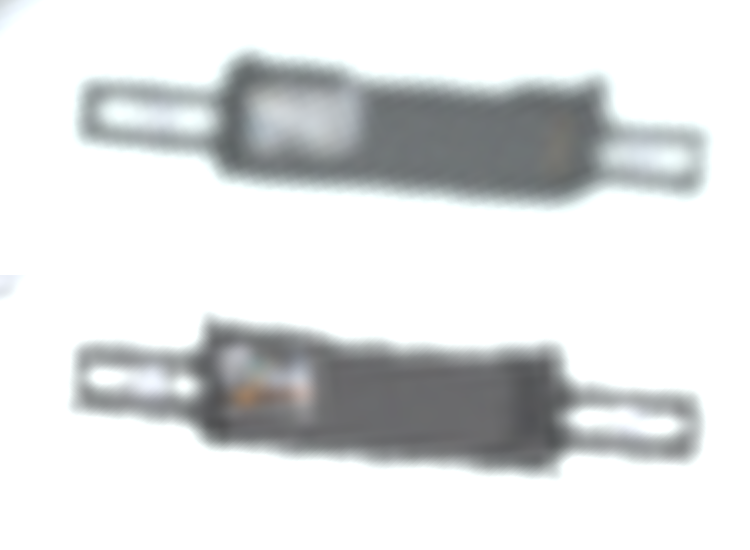

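View pics/cell.png

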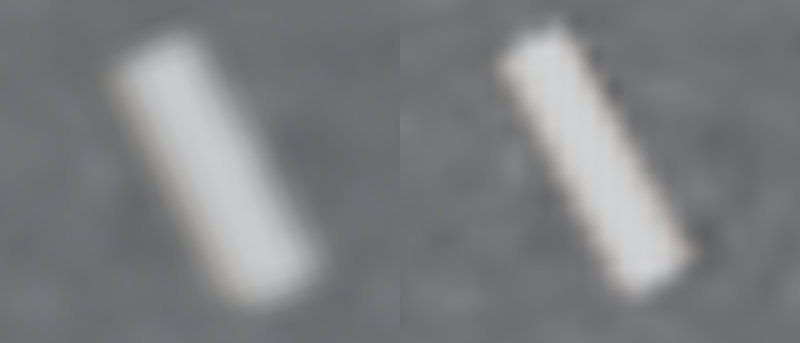

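The holder view (5 px/mm) shows the spring at left (scene (305,115), top (265,375)) and the catch wall at right (600,120)/(555,410). So clock +x points to world -y, turned about 4.7°. The cell view confirms the 50 mm cell but not its button, so I'll measure its end profiles.

Run:
```python
from h import *
from scipy.ndimage import map_coordinates
for n in("scene","top"):
    c,f=mean(n,12)
    g=rect(c,f,.00725,.46,.54,-.255,-.175,10000.).mean(-1)
    m=(g>165).astype(np.uint8); m[:200]*=1
    k,l,st,ce=cv2.connectedComponentsWithStats(m); i=1+st[1:,4].argmax()
    q=cv2.minAreaRect(max(cv2.findContours((l==i).astype(np.uint8),0,2)[0],key=cv2.contourArea))
    C=np.array([.54-q[0][1]/1e4,-.175-q[0][0]/1e4])
    ys,xs=np.nonzero(l==i); W=np.stack([.54-ys/1e4,-.175-xs/1e4],1); Cm=W.mean(0)
    V=np.linalg.svd(W[::20]-Cm,full_matrices=False)[2][0]; V*=np.sign(V[0]); N=np.array([-V[1],V[0]])
    print(n,"rectC",C.round(4),"mean",Cm.round(4),"ang",np.degrees(np.arctan2(V[1],V[0])).round(2),"size",np.array(q[1])/10)
    s=np.arange(-.032,.0321,.0005)
    for t0 in (-6,-4,-2,0,2,4,6):
        p=C[None]+s[:,None]*V+t0*1e-3*N
        a=map_coordinates(g,[(.54-p[:,0])*1e4,(-.175-p[:,1])*1e4],order=1)
        print(t0,"minus",a[4:24:2].astype(int),"plus",a[-5:-25:-2].astype(int))
```

```text
scene rectC [ 0.4999 -0.218 ] mean [ 0.4997 -0.2179] ang 28.32 size [47.43614197 14.52457275]
-6 minus [109 110 113 118 123 133 142 152 161 166] plus [110 109 109 114 120 129 140 149 158 164]
-4 minus [110 111 114 122 129 141 153 164 176 183] plus [109 109 110 117 126 139 152 164 176 181]
-2 minus [109 112 115 123 132 144 158 169 181 189] plus [109 108 112 119 129 145 159 173 185 191]
0 minus [109 112 115 122 134 145 160 172 182 192] plus [110 109 114 120 130 146 160 176 186 193]
2 minus [110 112 115 120 131 142 155 169 178 188] plus [111 111 115 120 131 144 157 173 182 190]
4 minus [112 112 115 118 126 136 147 161 170 178] plus [112 113 115 120 130 141 154 167 175 183]
6 minus [114 114 116 117 120 128 135 146 155 163] plus [112 112 113 117 125 133 144 153 160 166]
top rectC [ 0.5022 -0.2141] mean [ 0.5018 -0.2142] ang 28.19 size [48.42891846 13.0401413 ]
-6 minus [117 116 114 111 110 114 128 144 159 166] plus [109 110 110 111 118 127 133 140 147 152]
-4 minus [114 113 112 114 120 131 148 166 180 188] plus [113 112 112 117 123 133 149 168 182 190]
-2 minus [113 112 111 114 126 143 166 188 200 204] plus [116 115 118 122 125 136 156 176 194 208]
0 minus [113 112 114 117 127 147 167 186 203 210] plus [117 119 122 125 134 150 168 186 203 209]
2 minus [116 114 114 120 130 146 167 187 199 208] plus [117 117 118 122 132 145 162 181 196 203]
4 minus [121 119 117 122 133 146 163 178 187 195] plus [114 114 114 116 120 129 147 167 183 193]
6 minus [120 122 121 121 127 136 144 153 164 170] plus [113 113 113 113 114 120 132 147 161 169]
```

Request:
{"name": "jog_arm", "arguments": {"series": [[[-27.3,-29.9,0,0,0,0,40],[-27.3,-29.9,0,0,0,0,40],[-27.3,-29.9,0,0,0,0,40],[-27.3,-29.9,0,0,0,0,40],[-27.3,-29.9,0,0,0,0,40],[-27.3,-29.9,0,0,0,0,40],[-27.3,-29.9,0,0,0,0,40],[-27.3,-29.9,0,0,0,0,40],[-27.3,-29.9,0,0,0,0,40],[-27.3,-29.9,0,0,0,0,40]]]}}

```text
time_s: 3.1
eef_pos: [0.3536, 0.1597, 0.1997]
eef_rot: [0.001, 0.18, 0.984, 0.0]
wrist_force: [0.9, 0.6, 0.4]
opening: 0.469
grasp_force: 0.0
```

Request:
{"name": "jog_arm", "arguments": {"series": [[[-27.3,-29.9,0,0,0,0,40],[-27.3,-29.9,0,0,0,0,40],[-27.3,-29.9,0,0,0,0,40],[-27.3,-29.9,0,0,0,0,40],[-27.3,-29.9,0,0,0,0,40],[-27.3,-29.9,0,0,0,0,40],[-27.3,-29.9,0,0,0,0,40],[-27.3,-29.9,0,0,0,0,40],[-27.3,-29.9,0,0,0,0,40],[-27.3,-29.9,0,0,0,0,40]]]}}

```text
time_s: 4.1
eef_pos: [0.5027, -0.217, 0.1994]
eef_rot: [0.0, 0.181, 0.984, -0.0]
wrist_force: [0.3, 0.2, 0.2]
opening: 0.47
grasp_force: 0.0
```

Request:
{"name": "jog_arm", "arguments": {"series": [[[0,0,10,0,0,-0.0955,40],[0,0,10,0,0,-0.0955,40],[0,0,10,0,0,-0.0955,40],[0,0,10,0,0,-0.0955,40],[0,0,10,0,0,-0.0955,40],[0,0,10,0,0,-0.0955,40],[0,0,10,0,0,-0.0955,40],[0,0,10,0,0,-0.0955,40],[0,0,10,0,0,-0.0955,40],[0,0,0,0,0,0,40]]]}}

```text
time_s: 5.1
eef_pos: [0.5013, -0.2146, 0.108]
eef_rot: [-0.001, -0.246, 0.969, 0.001]
wrist_force: [-0.1, 0.2, 0.8]
opening: 0.469
grasp_force: 0.0
```

Request:
{"name": "jog_arm", "arguments": {"series": [[[0,0,15,0,0,0,40],[0,0,20,0,0,0,40],[0,0,20,0,0,0,40],[0,0,15,0,0,0,40],[0,0,15,0,0,0,40],[0,0,10,0,0,0,40],[0,0,6,0,0,0,40],[0,0,3,0,0,0,40],[0,0,1,0,0,0,40],[0,0,0,0,0,0,40]]]}}

```text
time_s: 6.1
eef_pos: [0.5027, -0.2155, 0.0048]
eef_rot: [0.0, -0.246, 0.969, -0.0]
wrist_force: [0.0, -0.8, 0.2]
opening: 0.471
grasp_force: 0.0
```

Run:
```python
from h import *
o=ctrl.get_obs(); print(o["eef_pos"],o["wrist_force"],o["q"].round(2))
out=[]
for n in("scene","top"):
    c,f=mean(n,4); out.append(cv2.resize(rect(c,f,.00725,.45,.55,-.27,-.16,4000.),(395,360)))
cv2.imwrite("pics/grasp.png",np.hstack(out).astype(np.uint8))
```

```text
[ 0.50266978 -0.21551125  0.00482548] [ 0.0043511  -0.76095414  0.17368409] [-0.62  0.38  1.8  -0.    0.96 -2.69]
```

View pics/grasp.png

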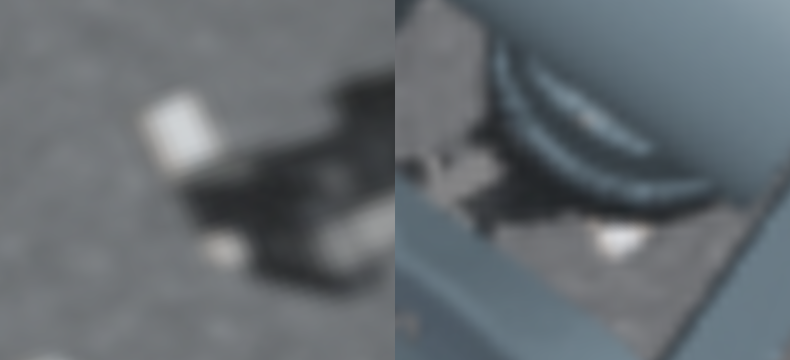

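The crop shows the gripper straddling the cell, whose ends stick out at about (185,130) and (222,250) in the scene half. I'll close on it and lift.

Request:
{"name": "jog_arm", "arguments": {"series": [[[0,0,0.8,0,0,0,40],[0,0,0,0,0,0,15],[0,0,0,0,0,0,10],[0,0,0,0,0,0,5],[0,0,0,0,0,0,5],[0,0,0,0,0,0,5],[0,0,0,0,0,0,5],[0,0,0,0,0,0,5],[0,0,0,0,0,0,5],[0,0,0,0,0,0,5]]]}}

```text
time_s: 7.5
eef_pos: [0.5023, -0.2152, 0.0036]
eef_rot: [-0.0, -0.246, 0.969, 0.0]
wrist_force: [0.6, 1.0, -0.0]
opening: 0.057
grasp_force: 0.0
```

The opening is 4.9 mm with no force, so the grip missed. I'll look.

Run:
```python
from h import *
out=[]
for n in("scene","top"):
    c,f=mean(n,4); out.append(cv2.resize(rect(c,f,.00725,.42,.57,-.30,-.14,2500.),(395,370)))
cv2.imwrite("pics/grasp2.png",np.hstack(out).astype(np.uint8))
```

```text
(no output)
```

View pics/grasp2.png

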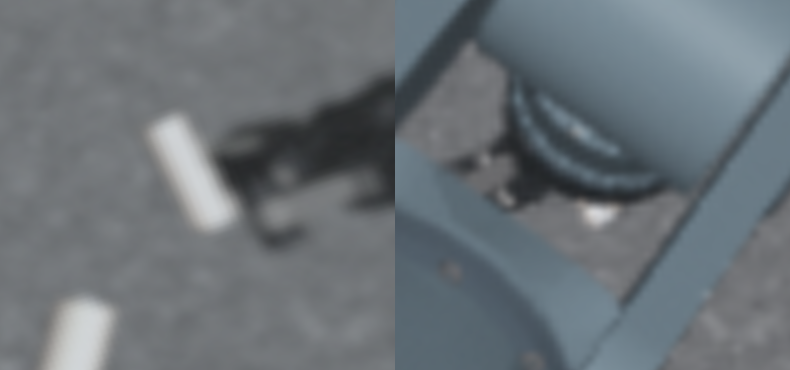

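The scene half shows the cell at (193,172), still in place, with the gripper's dark tip to its right at about (240,160). I'll measure the fingers in depth.

Run:
```python
from h import *
print(ctrl.get_obs()["eef_pos"],ctrl.get_obs()["eef_rot"])
c=ctrl.camera("scene"); zs=np.median([c["z_map"]]+[ctrl.camera("scene")["z_map"] for _ in range(4)],0)
c["z_map"]=zs; P=pts(c)
q=np.array(c["rotation"]);R=Rot.from_quat(q[[1,2,3,0]]).as_matrix()
p=(np.array([.5023,-.2152,.0036])-c["xyz"])@R; u=p[0]/p[2]*c["fx"]+c["cx"];v=p[1]/p[2]*c["fy"]+c["cy"]; print("TCP px",u,v)
for r in range(int(v)-14,int(v)+22,3):
    print(r,[ (tuple((P[r,k]*1000).astype(int)),int(c["frame"][r,k].mean())) for k in range(int(u)-14,int(u)+34,5)])
im=c["frame"][140:230,280:400]; cv2.imwrite("pics/z1.png",cv2.resize(im,(800,600),interpolation=cv2.INTER_CUBIC))
```

```text
[ 0.5022728  -0.21527391  0.00358144] [-1.96832012e-05 -2.45794794e-01  9.69321886e-01  2.39480818e-06]
TCP px 310.86262229157416 174.84747006539442
160 [((np.int64(551), np.int64(-247), np.int64(0)), 118), ((np.int64(540), np.int64(-252), np.int64(-1)), 115), ((np.int64(528), np.int64(-257), np.int64(-2)), 117), ((np.int64(506), np.int64(-199), np.int64(85)), 46), ((np.int64(496), np.int64(-202), np.int64(86)), 67), ((np.int64(481), np.int64(-171), np.int64(135)), 115), ((np.int64(480), np.int64(-275), np.int64(0)), 116), ((np.int64(468), np.int64(-279), np.int64(0)), 114), ((np.int64(457), np.int64(-285), np.int64(-2)), 119), ((np.int64(445), np.int64(-289), np.int64(0)), 114)]
163 [((np.int64(548), np.int64(-238), np.int64(-1)), 116), ((np.int64(537), np.int64(-243), np.int64(-1)), 118), ((np.int64(525), np.int64(-247), np.int64(0)), 115), ((np.int64(504), np.int64(-196), np.int64(78)), 64), ((np.int64(490), np.int64(-169), np.int64(122)), 85), ((np.int64(479), np.int64(-166), np.int64(131)), 116), ((np.int64(470), np.int64(-174), np.int64(125)), 86), ((np.int64(466), np.int64(-27
[... 4845 characters left out ...]
p.int64(443), np.int64(-194), np.int64(-1)), 125), ((np.int64(432), np.int64(-198), np.int64(0)), 117), ((np.int64(421), np.int64(-203), np.int64(-1)), 121)]
193 [((np.int64(520), np.int64(-155), np.int64(-1)), 115), ((np.int64(508), np.int64(-159), np.int64(-1)), 119), ((np.int64(497), np.int64(-164), np.int64(-1)), 113), ((np.int64(486), np.int64(-168), np.int64(-1)), 120), ((np.int64(475), np.int64(-173), np.int64(-1)), 115), ((np.int64(464), np.int64(-177), np.int64(-1)), 122), ((np.int64(452), np.int64(-181), np.int64(-1)), 124), ((np.int64(441), np.int64(-174), np.int64(18)), 202), ((np.int64(430), np.int64(-190), np.int64(0)), 129), ((np.int64(419), np.int64(-194), np.int64(0)), 117)]
```

View pics/z1.png

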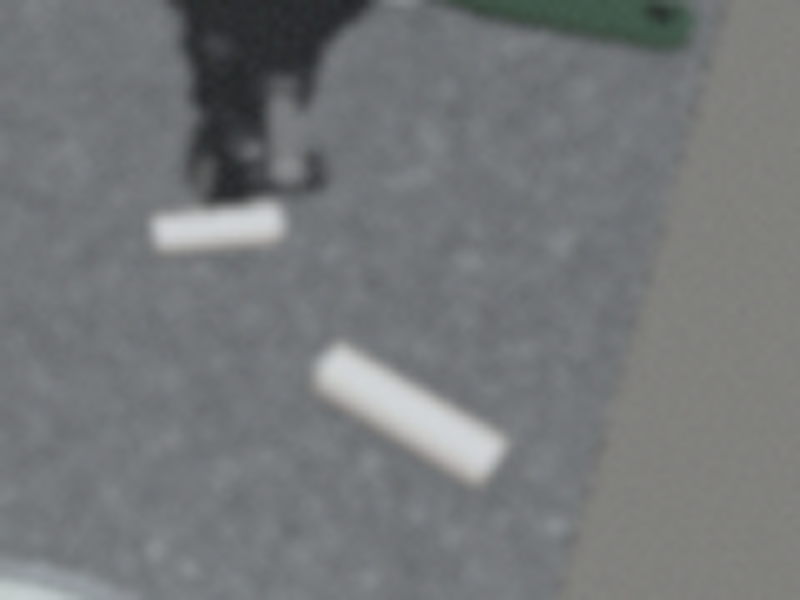

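The crop shows the cell untouched at (218,226) in front of the closed fingers at (255,190). I'll lift, then compare the finger tips in depth with the reported TCP.

Request:
{"name": "jog_arm", "arguments": {"series": [[[0,0,-10,0,0,0,5],[0,0,-15,0,0,0,5],[0,0,-15,0,0,0,5],[0,0,-15,0,0,0,5],[0,0,-15,0,0,0,5],[0,0,-15,0,0,0,5],[0,0,-15,0,0,0,5],[0,0,0,0,0,0,5],[0,0,0,0,0,0,5],[0,0,0,0,0,0,5]]]}}

```text
time_s: 9.15
eef_pos: [0.5017, -0.2149, 0.1028]
eef_rot: [-0.0, -0.246, 0.969, 0.001]
wrist_force: [-0.8, -0.7, 0.0]
opening: 0.06
grasp_force: 0.0
```

Run:
```python
from h import *
o=ctrl.get_obs(); p=o["eef_pos"]; T=Rot.from_quat(o["eef_rot"][[1,2,3,0]]).as_matrix(); print(p,o["opening"])
for n in("scene","top"):
    c=ctrl.camera(n); c["z_map"]=np.median([ctrl.camera(n)["z_map"] for _ in range(4)],0)
    Q=pts(c); L=((Q-p)@T)*1000; np.savez(n+"L.npz",L=L,f=c["frame"])
    m=(Q[...,2]>.03)&(np.hypot(L[...,0],L[...,1])<70)&(L[...,2]<60)
    print(n,m.sum())
    for a in range(-130,40,10):
        k=m&(L[...,2]>=a)&(L[...,2]<a+10)
        if k.sum(): print(a,k.sum(),"x",np.percentile(L[k][:,0],[2,50,98]).astype(int),"y",np.percentile(L[k][:,1],[2,50,98]).astype(int))
    # where the cell lies, white pixels near table
    w=(c["frame"].min(-1)>150)&(Q[...,2]<.025)&(Q[...,2]>.005)&(abs(Q[...,0]-.5)<.05)&(abs(Q[...,1]+.215)<.035)
    print("cell",w.sum(),Q[w].mean(0),Q[w].min(0),Q[w].max(0))
```

```text
[ 0.50171412 -0.21485958  0.10276235] 0.06035369784952766
scene 4530
-130 134 x [-19  -4  11] y [-6 55 63]
-120 67 x [-16 -11  10] y [-10  31  62]
-110 44 x [-16 -13   7] y [-15  18  55]
-100 51 x [-16 -11   3] y [-34  17  48]
-90 38 x [-13  -9   5] y [-15  17  36]
-80 20 x [-12 -11  -3] y [-25   6  29]
-70 8 x [-10 -10  -8] y [-7 -2  9]
-60 31 x [-10  -7   6] y [-6 10 17]
-50 32 x [-10  -5   8] y [-4 14 17]
-40 17 x [-10  -9   6] y [-6  9 15]
-10 1 x [49 49 49] y [-37 -37 -37]
cell 95 [ 0.49831384 -0.21426137  0.0118387 ] [ 0.47702759 -0.22902848  0.00736904] [ 0.52108647 -0.20102292  0.01469068]
top 12188
-130 61 x [-14  -2   9] y [44 56 62]
-120 11 x [-13   5  10] y [42 46 53]
-110 9 x [-13   5   9] y [36 39 46]
-100 8 x [5 8 9] y [27 32 43]
-90 5 x [ 6  9 10] y [23 26 34]
-10 1 x [-5 -5 -5] y [51 51 51]
cell 43 [ 0.49240248 -0.21849936  0.012764  ] [ 0.47903209 -0.22967519  0.00839889] [ 0.50478387 -0.20849422  0.01735984]
```

The depth reading puts the real finger ends about 34 mm short of the reported TCP: there are no finger points below tool z of -34 mm, and the closed fingers passed over the cell. I'll descend again by feel and watch the force.

Request:
{"name": "jog_arm", "arguments": {"series": [[[0,0,10,0,0,0,30],[0,0,15,0,0,0,30],[0,0,20,0,0,0,30],[0,0,20,0,0,0,30],[0,0,15,0,0,0,30],[0,0,10,0,0,0,30],[0,0,6,0,0,0,30],[0,0,3,0,0,0,30],[0,0,2,0,0,0,30],[0,0,1,0,0,0,30]]]}}

```text
time_s: 10.65
eef_pos: [0.5027, -0.2156, 0.002]
eef_rot: [0.0, -0.246, 0.969, -0.0]
wrist_force: [-0.1, 0.8, 0.7]
opening: 0.347
grasp_force: 0.0
```

Run:
```python
from h import *
d=np.load("sceneL.npz"); L=d["L"]
o=ctrl.get_obs(); p=o["eef_pos"]; T=Rot.from_quat(o["eef_rot"][[1,2,3,0]]).as_matrix(); print(p,o["opening"],o["wrist_force"])
m=(np.hypot(L[...,0],L[...,1])<30)&(L[...,2]<20)&(L[...,2]>-80)
i=np.argsort(-L[m][:,2])[:8]; print("closed, lowest:",L[m][i].round(0).tolist())
for n in ["scene"]:
    c=ctrl.camera(n); c["z_map"]=np.median([ctrl.camera(n)["z_map"] for _ in range(4)],0)
    Q=pts(c); L=((Q-p)@T)*1000
    m=(Q[...,2]>.018)&(np.hypot(L[...,0],L[...,1])<40)&(L[...,2]>-80)
    i=np.argsort(-L[m][:,2])[:14]; print("now lowest",L[m][i].round(0).tolist())
```

```text
[ 0.50272733 -0.2155809   0.00204329] 0.3474785287670415 [-0.09881573  0.83849525  0.66606545]
closed, lowest: [[-6.0, 9.0, -31.0], [-9.0, 10.0, -32.0], [-6.0, 9.0, -34.0], [-10.0, 6.0, -35.0], [-11.0, -4.0, -35.0], [11.0, 9.0, -35.0], [-9.0, 11.0, -37.0], [-11.0, 6.0, -37.0]]
now lowest [[-8.0, -15.0, -32.0], [-0.0, -14.0, -33.0], [-3.0, -14.0, -33.0], [-6.0, -13.0, -34.0], [-8.0, 23.0, -36.0], [-1.0, -14.0, -36.0], [-10.0, 23.0, -37.0], [-3.0, -14.0, -37.0], [-8.0, -14.0, -37.0], [-2.0, 27.0, -37.0], [-6.0, -13.0, -38.0], [-11.0, -14.0, -39.0], [-8.0, 22.0, -39.0], [-7.0, 27.0, -39.0]]
```

Request:
{"name": "jog_arm", "arguments": {"series": [[[0,0,3,0,0,0,30],[0,0,3,0,0,0,30],[0,0,3,0,0,0,30],[0,0,3,0,0,0,30],[0,0,3,0,0,0,30],[0,0,2,0,0,0,30],[0,0,2,0,0,0,30],[0,0,1,0,0,0,30],[0,0,1,0,0,0,30],[0,0,0,0,0,0,30]]]}}

```text
time_s: 11.9
eef_pos: [0.5023, -0.2152, -0.0195]
eef_rot: [-0.0, -0.246, 0.969, 0.0]
wrist_force: [0.4, 0.4, 0.6]
opening: 0.35
grasp_force: 0.0
```

Request:
{"name": "jog_arm", "arguments": {"series": [[[0,0,0.5,0,0,0,30],[0,0,0.5,0,0,0,30],[0,0,0.5,0,0,0,30],[0,0,0.5,0,0,0,30],[0,0,0.5,0,0,0,30],[0,0,0.5,0,0,0,30],[0,0,0.5,0,0,0,30],[0,0,0.5,0,0,0,30],[0,0,0,0,0,0,30],[0,0,0,0,0,0,30]]]}}

```text
time_s: 12.9
eef_pos: [0.5023, -0.2152, -0.0234]
eef_rot: [-0.0, -0.246, 0.969, 0.0]
wrist_force: [-0.5, 0.0, -0.9]
opening: 0.347
grasp_force: 0.0
```

Request:
{"name": "jog_arm", "arguments": {"series": [[[0,0,0.5,0,0,0,30],[0,0,0.5,0,0,0,30],[0,0,0.5,0,0,0,30],[0,0,0.5,0,0,0,30],[0,0,0.5,0,0,0,30],[0,0,0.5,0,0,0,30],[0,0,0.5,0,0,0,30],[0,0,0.5,0,0,0,30],[0,0,0,0,0,0,30],[0,0,0,0,0,0,30]]]}}

```text
time_s: 13.9
eef_pos: [0.5023, -0.2152, -0.0274]
eef_rot: [-0.0, -0.246, 0.969, 0.0]
wrist_force: [-0.4, 0.7, 0.1]
opening: 0.352
grasp_force: 0.0
```

Request:
{"name": "jog_arm", "arguments": {"series": [[[0,0,0,0,0,0,20],[0,0,0,0,0,0,10],[0,0,0,0,0,0,5],[0,0,0,0,0,0,5],[0,0,0,0,0,0,5],[0,0,0,0,0,0,5],[0,0,0,0,0,0,5],[0,0,0,0,0,0,5],[0,0,0,0,0,0,5],[0,0,0,0,0,0,5]]]}}

```text
time_s: 14.9
eef_pos: [0.5024, -0.2153, -0.0272]
eef_rot: [0.0, -0.246, 0.969, -0.0]
wrist_force: [-1.3, 1.6, 4.8]
opening: 0.145
grasp_force: 58.9
```

Request:
{"name": "jog_arm", "arguments": {"series": [[[0,0,-3,0,0,0,5],[0,0,-10,0,0,0,5],[0,0,-20,0,0,0,5],[0,0,-30,0,0,0,5],[0,0,-35,0,0,0,5],[0,0,-35,0,0,0,5],[0,0,-35,0,0,0,5],[0,0,-35,0,0,0,5],[0,0,-30,0,0,0,5],[0,0,-17,0,0,0,5]]]}}

```text
time_s: 15.9
eef_pos: [0.5033, -0.2159, 0.2265]
eef_rot: [0.002, -0.246, 0.969, -0.002]
wrist_force: [-0.4, -0.3, 0.0]
opening: 0.141
grasp_force: 58.7
```

Request:
{"name": "jog_arm", "arguments": {"series": [[[-10,12,0,0,0,0,5],[-20.4,23.5,0,0,0,0,5],[-20.4,23.5,0,0,0,0,5],[-20.4,23.5,0,0,0,0,5],[-20.4,23.5,0,0,0,0,5],[-20.4,23.5,0,0,0,0,5],[-20.4,23.5,0,0,0,0,5],[-20.4,23.5,0,0,0,0,5],[-20.4,23.5,0,0,0,0,5],[-13.3,17.1,0,0,0,0,5]]]}}

```text
time_s: 16.9
eef_pos: [0.5617, 0.0677, 0.221]
eef_rot: [-0.001, -0.247, 0.969, 0.001]
wrist_force: [-0.3, -0.1, -0.4]
opening: 0.135
grasp_force: 58.7
```

Request:
{"name": "jog_arm", "arguments": {"series": [[[0,0,0,0,0,0.13,5],[0,0,0,0,0,0.13,5],[0,0,0,0,0,0.13,5],[0,0,0,0,0,0.13,5],[0,0,0,0,0,0.13,5],[0,0,0,0,0,0.13,5],[0,0,0,0,0,0.13,5],[0,0,0,0,0,0.13,5],[0,0,0,0,0,0.13,5],[0,0,0,0,0,0.13,5]]]}}

```text
time_s: 17.9
eef_pos: [0.5615, 0.0657, 0.2209]
eef_rot: [-0.001, 0.393, 0.919, -0.0]
wrist_force: [0.3, 0.9, -0.8]
opening: 0.139
grasp_force: 58.7
```

Request:
{"name": "jog_arm", "arguments": {"series": [[[0,0,0,0,0,0.13,5],[0,0,0,0,0,0.13,5],[0,0,0,0,0,0.13,5],[0,0,0,0,0,0.13,5],[0,0,0,0,0,0.13,5],[0,0,0,0,0,0.13,5],[0,0,0,0,0,0.067,5],[0,0,0,0,0,0,5],[0,0,0,0,0,0,5],[0,0,0,0,0,0,5]]]}}

```text
time_s: 18.9
eef_pos: [0.5624, 0.0649, 0.222]
eef_rot: [-0.0, 0.734, 0.679, -0.0]
wrist_force: [-0.6, 0.1, 0.0]
opening: 0.137
grasp_force: 58.7
```

Run:
```python
from h import *
o=ctrl.get_obs(); p=o["eef_pos"]; T=Rot.from_quat(o["eef_rot"][[1,2,3,0]]).as_matrix(); print(p,o["q"].round(2),o["opening"],o["grasp_force"],T.round(3).tolist())
ct=p-.0344*T[:,2]; print("cell centre est",ct)
out=[]
for n in("scene","top"):
    c,f=mean(n,6); q=np.array(c["rotation"]);R=Rot.from_quat(q[[1,2,3,0]]).as_matrix()
    k=(ct-c["xyz"])@R; u=k[0]/k[2]*c["fx"]+c["cx"];v=k[1]/k[2]*c["fy"]+c["cy"]; print(n,u,v,c["fx"]/k[2],"px/m")
    e=[]
    for s in(-25,25):
        kk=(ct+T[:,0]*s*1e-3-c["xyz"])@R; e.append((kk[0]/kk[2]*c["fx"]+c["cx"],kk[1]/kk[2]*c["fy"]+c["cy"]))
    print("tool -x/+x ends px",np.round(e,1).tolist())
    u,v=int(u),int(v); x0,y0=max(u-33,0),max(v-40,0); print("crop origin",x0,y0)
    np.savez(n+"h.npz",f=f)
    out.append(cv2.resize(f[y0:y0+80,x0:x0+53],(397,600),interpolation=cv2.INTER_CUBIC))
cv2.imwrite("pics/held.png",np.clip(np.hstack(out)*1.2,0,255).astype(np.uint8))
```

```text
[0.56235902 0.06493869 0.22202536] [-0.09  0.14  1.6   0.    1.4  -0.02] 0.13739675382231448 58.70914578437805 [[0.078, 0.997, -0.001], [0.997, -0.078, 0.0], [0.0, -0.001, -1.0]]
cell centre est [0.56239013 0.06493236 0.25642534]
scene 238.71175114761547 213.76304208641642 634.2855136572863 px/m
tool -x/+x ends px [[246.0, 201.3], [231.2, 226.7]]
crop origin 205 173
top 187.45508383520234 179.87951560447686 412.6988812736713 px/m
tool -x/+x ends px [[197.6, 181.4], [177.3, 178.4]]
crop origin 154 139
```

View pics/held.png

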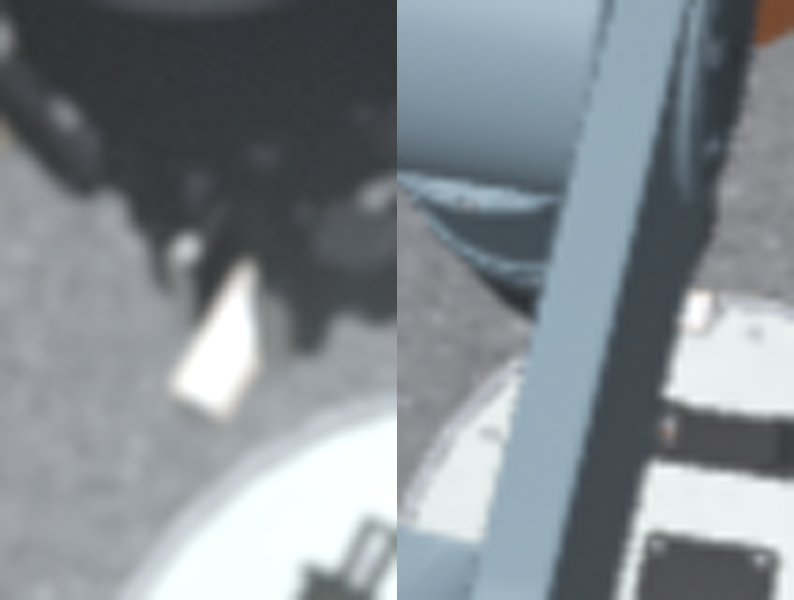

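The held view shows the spring-side end as a plain flat edge at scene crop (200,402). The other end shows at top crop (705,312). Together with the earlier top-view profile tail, the button is on the catch side, and the grip is centred to within about 1 mm. Next is the tilt plan.

```bash
cat >> h.py <<'E'
B=np.array([.563,.0644]); A=np.radians(-94.7); XC=np.array([np.cos(A),np.sin(A)]); FL=.02195
G=34.4
def target(ux,h0,th):
    """ux: s of upper flat corner (mm), h0: lower flat corner over floor, th tilt deg -> TCP pos, R"""
    t=np.radians(th); x0=ux+14.5*np.sin(t)
    s=x0+25*np.cos(t)-7.25*np.sin(t); h=h0+25*np.sin(t)+7.25*np.cos(t)
    xc=np.r_[XC,0]; up=np.array([0,0,1.])
    X=-(xc*np.cos(t)+up*np.sin(t)); Z=-(up*np.cos(t)-xc*np.sin(t)); R=np.stack([X,np.cross(Z,X),Z],1)
    c=np.r_[B,FL]+(s*xc+h*up)/1e3
    return c+G/1e3*Z,R
def delta(ux,h0,th,p0=None,R0=None):
    o=ctrl.get_obs()
    if p0 is None: p0=o["eef_pos"];R0=Rot.from_quat(o["eef_rot"][[1,2,3,0]]).as_matrix()
    p,R=target(ux,h0,th)
    print("tool shift mm",(R0.T@(p-p0)*1e3).round(2),"rotvec",Rot.from_matrix(R0.T@R).as_rotvec().round(4)); return p,R
E
python3 - <<'E'
from h import *
a=delta(-16,60,30); b=delta(-16,3.5,30,*a); print(a[0],b[0]); delta(-22,3.5,30,*b)
E
```

```text
tool shift mm [-2.6520e+01  1.3000e-01  1.5167e+02] rotvec [ 0.0007 -0.5236  0.0025]
tool shift mm [28.25  0.   48.93] rotvec [0. 0. 0.]
[0.56083063 0.03801339 0.07093741] [0.56083063 0.03801339 0.01443741]
tool shift mm [ 5.2  0.  -3. ] rotvec [0. 0. 0.]
```

Request:
{"name": "jog_arm", "arguments": {"series": [[[-3.5,0,17,0,0,0,5],[-5,0,30,0,0,0,5],[-6,0,35,0,0,0,5],[-6,0.1,35,0,0,0,5],[-4,0,25,0,0,0,5],[-2,0,9.7,0,0,0,5],[0,0,0,0,-0.1309,0,5],[0,0,0,0,-0.1309,0,5],[0,0,0,0,-0.1309,0,5],[0,0,0,0,-0.1309,0,5]]]}}

```text
time_s: 20.5
eef_pos: [0.5628, 0.0385, 0.0734]
eef_rot: [0.179, 0.71, 0.654, -0.19]
wrist_force: [-1.0, 0.1, -0.6]
opening: 0.138
grasp_force: 58.7
```

Request:
{"name": "jog_arm", "arguments": {"series": [[[2,0,3.5,0,0,0,5],[4,0,7,0,0,0,5],[4,0,7,0,0,0,5],[4,0,7,0,0,0,5],[4,0,7,0,0,0,5],[3,0,5,0,0,0,5],[0,0,0,0,0,0,5],[0,0,0,0,0,0,5],[0,0,0,0,0,0,5],[0,0,0,0,0,0,5]]]}}

```text
time_s: 21.5
eef_pos: [0.5611, 0.0381, 0.0292]
eef_rot: [0.176, 0.71, 0.655, -0.19]
wrist_force: [-0.2, -0.2, 0.4]
opening: 0.138
grasp_force: 58.7
```

Run:
```python
from h import *
o=ctrl.get_obs(); print(o["q"].round(2))
delta(-16,3.5,30)
```

```text
[ 0.16  0.53  1.63 -0.55  1.18  0.51]
tool shift mm [ 7.29 -0.32 12.85] rotvec [ 0.002  -0.0002  0.0019]
```

Clear so far. I'll go down the rest of the way, then look.

Request:
{"name": "jog_arm", "arguments": {"series": [[[1,-0.3,2,0.002,0,0.002,5],[1.3,0,2.3,0,0,0,5],[1.3,0,2.3,0,0,0,5],[1.2,0,2.1,0,0,0,5],[1.2,0,2.1,0,0,0,5],[1.2,0,2.0,0,0,0,5],[0,0,0,0,0,0,5],[0,0,0,0,0,0,5],[0,0,0,0,0,0,5],[0,0,0,0,0,0,5]]]}}

```text
time_s: 22.5
eef_pos: [0.5606, 0.0379, 0.0142]
eef_rot: [0.175, 0.71, 0.654, -0.191]
wrist_force: [-0.7, 0.2, 0.2]
opening: 0.135
grasp_force: 58.7
```

Run:
```python
from h import *
o=ctrl.get_obs(); print(o["wrist_force"],o["torque"]); delta(-16,3.5,30)
out=[]
ct=np.r_[B,.03]
for n in("scene","top"):
    c,f=mean(n,4); q=np.array(c["rotation"]);R=Rot.from_quat(q[[1,2,3,0]]).as_matrix()
    k=(ct-c["xyz"])@R; u=int(k[0]/k[2]*c["fx"]+c["cx"]);v=int(k[1]/k[2]*c["fy"]+c["cy"]); print(n,u,v)
    out.append(cv2.resize(f[v-30:v+30,u-20:u+20],(400,600),interpolation=cv2.INTER_CUBIC))
cv2.imwrite("pics/pre.png",np.clip(np.hstack(out)*1.3,0,255).astype(np.uint8))
```

```text
[-0.67411264  0.24286821  0.20609186] [ 0.24416312 -0.05481639 -0.01620851]
tool shift mm [ 0.05  0.22 -0.24] rotvec [-0.0005 -0.      0.0001]
scene 243 262
top 198 197
```

View pics/pre.png

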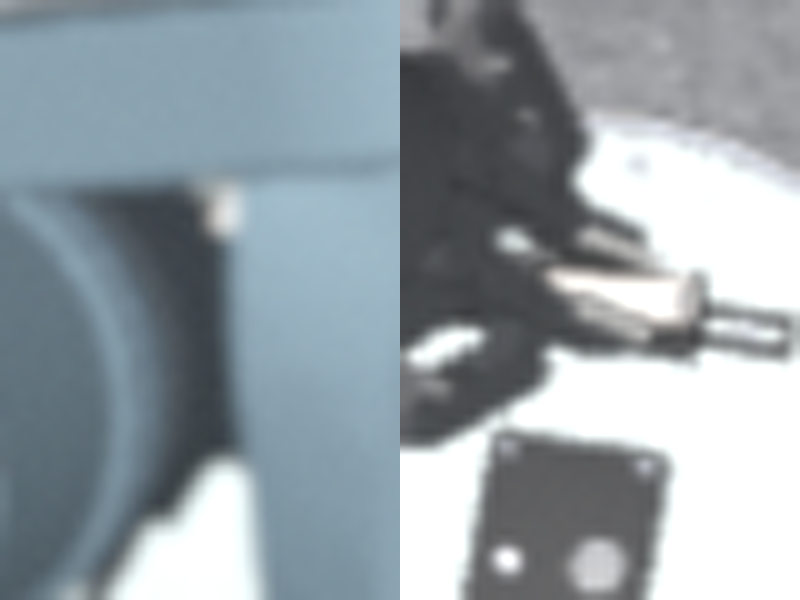

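The top half shows the tilted cell over the holder, with its button-end face at (688,297) in line with the holder's slot at (750,330). I'll approach the spring by feel.

Request:
{"name": "jog_arm", "arguments": {"series": [[[0.87,0.1,-0.6,0,0,0,5],[0.87,0.1,-0.6,0,0,0,5],[0.87,0,-0.5,0,0,0,5],[0.87,0,-0.5,0,0,0,5],[0.87,0,-0.5,0,0,0,5],[0.87,0,-0.5,0,0,0,5],[0,0,0,0,0,0,5],[0,0,0,0,0,0,5],[0,0,0,0,0,0,5],[0,0,0,0,0,0,5]]]}}

```text
time_s: 23.9
eef_pos: [0.5612, 0.0438, 0.0143]
eef_rot: [0.175, 0.71, 0.654, -0.191]
wrist_force: [0.9, -4.1, -0.3]
opening: 0.136
grasp_force: 58.6
```

```bash
cat >> h.py <<'E'
def feel(k=8):
    F=[];M=[]
    for _ in range(k):
        ctrl.camera("scene"); o=ctrl.get_obs(); F.append(o["wrist_force"]);M.append(o["torque"])
    print("F",np.mean(F,0).round(2),"sd",np.std(F,0).round(2),"M",np.mean(M,0).round(3),"t",o["time_s"],"tcp",o["eef_pos"].round(4))
E
python3 - <<'E'
from h import *
feel(6); delta(-22,3.5,30)
E
```

```text
F [ 0.44 -3.7   0.06] sd [0.45 0.27 0.33] M [-0.293 -0.045  0.035] t 24.2 tcp [0.5611 0.0439 0.0142]
tool shift mm [-0.01  0.19 -0.21] rotvec [-0.0008  0.0001  0.0002]
```

The contact force of 3.7 N gives a compression of 2.75 mm, so the holder sits about 1.75 mm towards the catch, which agrees with the pictures. Next I'll push on until the button end clears the catch.

```bash
cat >> h.py <<'E'
B=B+.00175*XC
def rows(path,start):
    p,R=target(*start)
    for w in path:
        p2,R2=target(*w); print(w,[*(R.T@(p2-p)*1e3).round(2).tolist(),*Rot.from_matrix(R.T@R2).as_rotvec().round(4).tolist()]); p,R=p2,R2
E
python3 - <<'E'
from h import *
s=(-23.75,3.5,30)
rows([(-29.5,3.5,30)],s); s=(-29.5,3.5,30)
rows([(-29.6,2.5,29),(-29.8,2,27),(-30.1,1.5,25),(-30.4,1.5,23),(-30.7,1.2,21),(-31.0,1,19),(-31.1,1,17),(-31.2,1,15)],s)
rows([(-31.2,1,13),(-31.1,1,11),(-31,1,9),(-30.8,.8,7),(-30.6,.7,5),(-30.4,.6,3),(-30.2,.5,1.5),(-30,.5,0)],(-31.2,1,15))
E
```

```text
(-29.5, 3.5, 30) [4.98, 0.0, -2.88, 0.0, 0.0, 0.0]
(-29.6, 2.5, 29) [1.25, -0.0, 1.14, 0.0, 0.0175, 0.0]
(-29.8, 2, 27) [1.77, 0.0, 0.98, -0.0, 0.0349, -0.0]
(-30.1, 1.5, 25) [1.86, 0.0, 0.96, 0.0, 0.0349, 0.0]
(-30.4, 1.5, 23) [1.65, 0.0, 0.53, -0.0, 0.0349, 0.0]
(-30.7, 1.2, 21) [1.79, -0.0, 0.83, 0.0, 0.0349, -0.0]
(-31.0, 1, 19) [1.76, -0.0, 0.76, 0.0, 0.0349, -0.0]
(-31.1, 1, 17) [1.51, 0.0, 0.67, -0.0, 0.0349, 0.0]
(-31.2, 1, 15) [1.52, 0.0, 0.68, 0.0, 0.0349, 0.0]
(-31.2, 1, 13) [1.44, -0.0, 0.73, -0.0, 0.0349, -0.0]
(-31.1, 1, 11) [1.35, 0.0, 0.77, -0.0, 0.0349, 0.0]
(-31, 1, 9) [1.35, 0.0, 0.78, 0.0, 0.0349, -0.0]
(-30.8, 0.8, 7) [1.29, -0.0, 1.01, -0.0, 0.0349, 0.0]
(-30.6, 0.7, 5) [1.28, 0.0, 0.92, 0.0, 0.0349, 0.0]
(-30.4, 0.6, 3) [1.28, -0.0, 0.93, -0.0, 0.0349, -0.0]
(-30.2, 0.5, 1.5) [0.9, -0.0, 0.74, 0.0, 0.0262, 0.0]
(-30, 0.5, 0) [0.9, 0.0, 0.64, 0.0, 0.0262, 0.0]
```

Request:
{"name": "jog_arm", "arguments": {"series": [[[0.83,0,-0.48,0,0,0,5],[0.83,0,-0.48,0,0,0,5],[0.83,0,-0.48,0,0,0,5],[0.83,0,-0.48,0,0,0,5],[0.83,0,-0.48,0,0,0,5],[0.83,0,-0.48,0,0,0,5],[0,0,0,0,0,0,5],[0,0,0,0,0,0,5],[0,0,0,0,0,0,5],[0,0,0,0,0,0,5]]]}}

```text
time_s: 25.2
eef_pos: [0.5616, 0.0489, 0.0144]
eef_rot: [0.175, 0.71, 0.654, -0.191]
wrist_force: [0.5, -7.1, -0.3]
opening: 0.137
grasp_force: 58.6
```

Run:
```python
from h import *
feel(6); delta(-29.5,3.5,30); print(ctrl.get_obs()["opening"])
```

```text
F [-0.17 -7.45  0.18] sd [0.33 0.64 0.18] M [-0.896 -0.057  0.032] t 25.5 tcp [0.5615 0.0489 0.0144]
tool shift mm [ 0.69  0.19 -0.46] rotvec [-0.0012  0.0014  0.0002]
0.13547850805258652
```

Request:
{"name": "jog_arm", "arguments": {"series": [[[0.7,0.1,-0.4,0,0,0,5],[1.25,0,1.1,0,0.0175,0,5],[1.8,0,1.0,0,0.0349,0,5],[1.85,0,0.95,0,0.0349,0,5],[1.65,0,0.55,0,0.0349,0,5],[1.8,0,0.85,0,0.0349,0,5],[1.75,0,0.75,0,0.0349,0,5],[0,0,0,0,0,0,5],[0,0,0,0,0,0,5],[0,0,0,0,0,0,5]]]}}

```text
time_s: 26.5
eef_pos: [0.5623, 0.0559, 0.0057]
eef_rot: [0.112, 0.725, 0.668, -0.123]
wrist_force: [-1.0, -8.7, 1.9]
opening: 0.136
grasp_force: 58.8
```

Run:
```python
from h import *
feel(6); delta(-31,1,19); print(ctrl.get_obs()["opening"])
```

```text
F [-0.95 -8.51  2.22] sd [0.31 0.57 0.52] M [-1.369  0.173  0.003] t 26.8 tcp [0.5623 0.056  0.0057]
tool shift mm [ 0.57 -0.04  0.1 ] rotvec [-0.0011  0.0022  0.0001]
0.13721040569701426
```

Request:
{"name": "jog_arm", "arguments": {"series": [[[0.5,0,-0.17,0,0,0,5],[0.5,0,-0.17,0,0,0,5],[0.3,0,-0.1,0,0,0,5],[1.5,0,0.67,0,0.0349,0,5],[1.5,0,0.68,0,0.0349,0,5],[0,0,0,0,0,0,5],[0,0,0,0,0,0,5],[0,0,0,0,0,0,5],[0,0,0,0,0,0,5],[0,0,0,0,0,0,5]]]}}

```text
time_s: 27.8
eef_pos: [0.5626, 0.0595, 0.0033]
eef_rot: [0.089, 0.729, 0.672, -0.097]
wrist_force: [-1.1, -10.1, 0.9]
opening: 0.136
grasp_force: 58.8
```

Run:
```python
from h import *
feel(8); delta(-31.2,1,15); print(ctrl.get_obs()["opening"])
```

```text
F [ -0.94 -10.2    0.82] sd [0.46 0.22 0.49] M [-1.542  0.123  0.036] t 28.2 tcp [0.5626 0.0595 0.0033]
tool shift mm [-0.53  0.03  0.22] rotvec [-0.0013  0.0025  0.0002]
0.13529445568096365
```

Request:
{"name": "jog_arm", "arguments": {"series": [[[1.3,0,0.8,0,0.0349,0,5],[1.25,0,0.8,0,0.0349,0,5],[1.3,0,0.8,0,0.0349,0,5],[1.25,0,1.0,0,0.0349,0,5],[0,0,0,0,0,0,5],[0,0,0,0,0,0,5],[0,0,0,0,0,0,5],[0,0,0,0,0,0,5],[0,0,0,0,0,0,5],[0,0,0,0,0,0,5]]]}}

```text
time_s: 29.2
eef_pos: [0.563, 0.0639, -0.0013]
eef_rot: [0.042, 0.734, 0.676, -0.046]
wrist_force: [-1.0, -8.8, -0.7]
opening: 0.139
grasp_force: 58.8
```

Run:
```python
from h import *
feel(6); delta(-30.8,.8,7); print(ctrl.get_obs()["opening"])
```

```text
F [-0.99 -9.73 -0.  ] sd [0.62 0.29 0.41] M [-1.566  0.18   0.003] t 29.5 tcp [ 0.563   0.0639 -0.0013]
tool shift mm [-0.35  0.01 -0.16] rotvec [-0.001   0.0023  0.0002]
0.13222278992242215
```

Request:
{"name": "jog_arm", "arguments": {"series": [[[1.2,0,0.9,0,0.0349,0,5],[1.2,0,0.9,0,0.0349,0,5],[0.85,0,0.7,0,0.0262,0,5],[0.85,0,0.6,0,0.0275,0,5],[0,0,0,0,0,0,5],[0,0,0,0,0,0,5],[0,0,0,0,0,0,5],[0,0,0,0,0,0,5],[0,0,0,0,0,0,5],[0,0,0,0,0,0,5]]]}}

```text
time_s: 30.5
eef_pos: [0.5633, 0.0678, -0.0048]
eef_rot: [0.0, 0.735, 0.678, -0.001]
wrist_force: [-1.5, -9.7, 0.4]
opening: 0.137
grasp_force: 58.9
```

Run:
```python
from h import *
feel(6); delta(-30,.5,0); print(ctrl.get_obs()["opening"])
```

```text
F [-1.7  -9.21  0.18] sd [0.38 0.43 0.7 ] M [-1.547  0.304  0.022] t 30.8 tcp [ 0.5633  0.0678 -0.0048]
tool shift mm [-0.19 -0.04 -0.1 ] rotvec [-0.0007  0.0008  0.0002]
0.14088859018433592
```

Request:
{"name": "jog_arm", "arguments": {"series": [[[0,0,0.3,0,0,0,5],[0,0,0.1,0,0,0,5],[-0.6,0,0,0,0,0,5],[-0.8,0,0,0,0,0,5],[-0.8,0,0,0,0,0,5],[-0.8,0,0,0,0,0,5],[-0.8,0,0,0,0,0,5],[-0.6,0,0,0,0,0,5],[0,0,0,0,0,0,5],[0,0,0,0,0,0,5]]]}}

```text
time_s: 31.8
eef_pos: [0.5631, 0.0642, -0.005]
eef_rot: [-0.0, 0.735, 0.678, -0.0]
wrist_force: [-2.9, -6.5, 1.7]
opening: 0.136
grasp_force: 59.1
```

Run:
```python
from h import *
feel(6); delta(-25,0,0); print(ctrl.get_obs()["opening"])
```

```text
F [-1.84 -5.93  2.24] sd [0.35 0.62 0.39] M [-1.039  0.376  0.026] t 32.1 tcp [ 0.5631  0.0642 -0.005 ]
tool shift mm [-1.55 -0.07  0.22] rotvec [-0.0005 -0.0002  0.0002]
0.13517803727060418
```

Request:
{"name": "jog_arm", "arguments": {"series": [[[-0.5,0,0,0,0,0,5],[-0.5,0,0,0,0,0,5],[-0.3,0,0,0,0,0,5],[0,0,0,0,0,0,5],[0,0,0,0,0,0,16],[0,0,0,0,0,0,20],[0,0,0,0,0,0,24],[0,0,0,0,0,0,26],[0,0,0,0,0,0,26],[0,0,0,0,0,0,26]]]}}

```text
time_s: 33.1
eef_pos: [0.5629, 0.0636, -0.0052]
eef_rot: [-0.001, 0.736, 0.677, 0.0]
wrist_force: [0.3, -0.1, 0.2]
opening: 0.304
grasp_force: 0.0
```

Run:
```python
from h import *
feel(4); print(ctrl.get_obs()["opening"])
```

```text
F [ 0.08  0.35 -0.08] sd [0.09 0.49 0.34] M [-0.018  0.003  0.007] t 33.3 tcp [ 0.5629  0.0635 -0.0052]
0.3105382038281042
```

Request:
{"name": "jog_arm", "arguments": {"series": [[[0,0,-2,0,0,0,26],[0,0,-4,0,0,0,26],[0,0,-8,0,0,0,26],[0,0,-15,0,0,0,26],[0,0,-25,0,0,0,26],[0,0,-30,0,0,0,26],[0,0,-35,0,0,0,26],[0,0,-35,0,0,0,26],[0,0,-30,0,0,0,26],[0,0,-16,0,0,0,26]]]}}

```text
time_s: 34.3
eef_pos: [0.5646, 0.0631, 0.1999]
eef_rot: [0.002, 0.736, 0.677, 0.002]
wrist_force: [0.3, 0.1, 0.4]
opening: 0.306
grasp_force: 0.0
```

Request:
{"name": "jog_arm", "arguments": {"series": [[[0,-10,-10,0,0,0,26],[0,-25,0,0,0,0,26],[0,-30,0,0,0,0,26],[0,-30,0,0,0,0,26],[0,-30,0,0,0,0,26],[0,-25,0,0,0,0,26],[0,-20,0,0,0,0,26],[0,-10,0,0,0,0,26],[0,0,0,0,0,0,26],[0,0,0,0,0,0,26]]]}}

```text
time_s: 35.3
eef_pos: [0.3845, 0.0778, 0.2058]
eef_rot: [0.0, 0.736, 0.677, 0.001]
wrist_force: [0.4, -0.0, -0.1]
opening: 0.308
grasp_force: 0.0
```

Run:
```python
from h import *
print(ctrl.get_obs()["opening"],ctrl.get_obs()["eef_pos"])
yc=np.array([-XC[1],XC[0]])
for n in("scene","top"):
    c,f=mean(n,3); z=np.median([ctrl.camera(n)["z_map"] for _ in range(5)],0); c["z_map"]=z; Q=pts(c)
    d=Q[...,:2]-B; s=d@XC*1e3; t=d@yc*1e3; h=Q[...,2]*1e3-21.95
    w=(f.min(-1)>135)&(abs(t)<12)&(abs(s)<35)&(h>4)&(h<40)
    for a in range(-45,35,5):
        k=(s>=a)&(s<a+5)&(abs(t)<5); 
        if k.sum(): print(n,a,k.sum(),"h",np.percentile(h[k],[10,50,90]).round(1),"br",f[k].mean().round(0), "t white",np.round(t[w&(s>=a)&(s<a+5)].mean(),1) if (w&(s>=a)&(s<a+5)).any() else None)
```

```text
0.30821752637390054 [0.38451683 0.07781089 0.20579474]
scene -45 18 h [ 0.3 12.4 17. ] br 92.0 t white None
scene -40 8 h [-1.2 11.8 13.4] br 119.0 t white None
scene -35 9 h [-1.5  1.3 12. ] br 129.0 t white None
scene -30 20 h [-1.6 11.3 17.7] br 142.0 t white -0.4
scene -25 10 h [12.5 13.5 14.8] br 202.0 t white -0.4
scene -20 9 h [12.3 13.9 14.5] br 213.0 t white -2.0
scene -15 12 h [11.  13.5 14.2] br 210.0 t white -1.6
scene -10 10 h [12.4 13.2 14.1] br 212.0 t white -1.4
scene -5 10 h [12.2 13.2 13.7] br 211.0 t white -1.5
scene 0 10 h [12.1 13.6 14. ] br 211.0 t white -2.1
scene 5 12 h [12.1 12.9 14.1] br 211.0 t white -1.6
scene 10 8 h [12.2 13.7 14.2] br 210.0 t white -0.5
scene 15 12 h [11.9 13.2 17. ] br 196.0 t white -1.8
scene 20 14 h [14.1 19.3 20.7] br 111.0 t white -0.9
scene 25 4 h [19.2 19.8 20.6] br 109.0 t white 8.0
scene 30 1 h [-0.8 -0.8 -0.8] br 136.0 t white None
top -45 19 h [ 14.2 900.1 913.4] br 80.0 t white None
top -40 20 h [  6.6 902.2 915.6] br 90.0 t white None
top -35 22 h [-7.000e-01  9.036e+02  9.170e+02] br 84.0 t white None
top -30 22 h [ 13.  905.7 918.8] br 107.0 t white 1.0
top -25 19 h [ 14.7 908.8 921.6] br 107.0 t white 0.5
top -20 21 h [ 13.1 903.4 922.7] br 122.0 t white -0.3
top -15 20 h [ 13.7 906.4 918.5] br 119.0 t white 2.1
top -10 21 h [ 13.2 907.5 920.9] br 123.0 t white 0.0
top -5 23 h [ 13.6 909.9 922.7] br 113.0 t white 0.4
top 0 23 h [ 12.8 911.  924.4] br 122.0 t white -0.1
top 5 22 h [ 13.1 913.3 926.9] br 110.0 t white 2.6
top 10 24 h [ 10.7 912.8 927.1] br 118.0 t white 0.6
top 15 19 h [ 16.5 911.7 925. ] br 98.0 t white -0.6
top 20 17 h [ 20.7 914.2 926.9] br 75.0 t white None
top 25 23 h [1.000e-01 9.150e+02 9.289e+02] br 88.0 t white 11.6
top 30 22 h [1.000e-01 9.175e+02 9.307e+02] br 94.0 t white None
```

The depth readings show the cell lying level (top about 13.5 mm over the floor from s = -25 to +18 mm), with the catch ledge over its button end. The gripper is clear of the clock.

```bash
python3 -c "
from bench import ctrl
print(ctrl.hand_in())"
```

```text
the job is handed in; nothing more can be done
None
```

The cell is fitted: its flat end is against the spring and its button end is under the catch, depth readings show it lying flat, and the job is handed in at about 36 s with no verdict returned.

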